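# Wedge a charcoal soldering block tight in its jig

### The job

Swing the flat keeper bar over the charcoal block until it rests in its catch. Then take the wooden wedge by its grip and slide it, toe first, from the near side into the one gap wide enough for it (the one between the block and the thin end stop), until the block is pressed flush against the thick end stop. Finish while still holding the wedge by its grip and pushing it in so the block stays pressed; leave the film can, pliers, round lid and paste pot where they are.

Things in the scene. Friction and masses are not known exactly. Their poses are not given: they have to be found in the camera images.
- jig: Aluminium plate fixed on the bench, top at z 8 mm, from 85 mm before its origin (-x, robot side) to 45 mm behind, 75 mm to each y side. Origin: on its underside, mid-way between the end stops. 9 mm high rails (48 mm long, inner faces 19 mm either side in x) let the block slide only along y. The catch stands before the front rail (x -39 to -27, y -11 to 9 mm, top at z 41 mm). End gaps open to the near side
- stop_thin: Thin steel end stop, 44 x 10 x 22 mm (x, y, z, axes parallel to the jig's), fixed on the plate, centre 48 mm from the jig's origin on the +y or the -y side (differs). Origin: centre of its underside. Gap between it and the block: 12 to 14 mm, wide enough for the wedge's toe; 16 mm once the block is flush on the thick stop
- stop_thick: Thick steel end stop, 44 x 30 x 22 mm, fixed on the opposite end, also with its centre 48 mm from the jig's origin. Origin: centre of its underside. The gap between it and the block is 2 to 4 mm at the start: too narrow for the wedge. With the block flush against it the block's centre is 45 mm from this origin along y
- block_mid (a point): Centre of the loose black charcoal block, 36 x 60 x 24 mm (x, y, z; long along the jig's y), lying on the jig plate between the two end stops, top at z 32 mm
- keeper (a joint): Swing angle of the keeper bar about its upright pivot: 0 = closed, lying across the middle of the block with its free end in the catch (a stop); grows to 1.6 as it opens, the free end moving towards the jig's +y. Starts 0.8 to 1.5. It stays where it is left (about 1 N at the peg moves it)
- keeper_peg (a point): Middle of the upright steel peg near the free end of the keeper bar, by which to move it: 10 mm in diameter (13 mm head), from z 41 to 71 mm; this point at z 57 mm, 62 mm from the pivot. The bar is 12 mm wide, 6 mm thick, underside at z 35 mm. Closed, the peg is at jig x -26 mm, y 0
- keeper_hinge (a point): Pivot of the keeper bar, at jig x +36 mm, y 0, z 38 mm; axis upright. Pivot post 18 mm in diameter, behind the block
- wedge_grip (a point): Inside the upright grip of the loose wooden wedge, 30 mm above its flat underside, on which it lies. Grip 24 x 23 mm (x, y), 46 mm high. x points from grip to toe. The tapered part is 20 mm high, 7 mm thick (y) at the toe, growing evenly on both sides to 22 mm at the grip, 60 mm behind the toe. Seated, the toe is 15 to 19 mm past the thin stop's middle in x
- wedge_toe (a point): Toe (thin end) of the wedge, 71 mm ahead of the grip's middle along the wedge's x, 10 mm above its underside; 1 mm inside the tip
- wedge: The whole wooden wedge, about 0.09 kg, its taper waxed: about 10 N of push on the grip, towards the toe, seats the block; origin under the middle of its grip
- block: The whole charcoal block, about 0.09 kg; origin at the centre of its underside
- flex_stand (a point): On the axis of the tall grey post of the flex-shaft stand, 0.1 m above the bench: 31 mm thick (attachments reach about 125 mm out to -x near z 0.37 m), fixed, upright, 1.08 m high, with a round foot. Keep the whole arm clear of it
- film_can: Bystander: black film can, 34 mm wide, 48 mm high; origin under its middle
- pliers: Bystander: black-handled flat pliers, 134 x 41 x 13 mm, lying down; origin under its middle
- lid: Bystander: round aluminium lid, 44 mm wide, 13 mm high; origin under its middle
- pot: Bystander: round paste pot with tan lid, 65 mm wide, 29 mm high; origin under its middle
There are look-alikes about, which are no part of the job. Leave any orange or turquoise look-alike of the wedge alone.

How it is judged:
By the outcome, as a careful person would: the job done as asked, in the order asked, and still so for the second after the job is handed in, while the arm keeps its last pose, push and grip.
It also fails if it takes over 54 s, if anything falls off the work surface, if the arm or the gripper's body presses on something with over 40 N, if the wrist force passes 120 N, or if a joint passes its speed limit or range.

### The arm

A 6-joint arm with a two-finger parallel gripper is mounted at the origin on a cart in front of the work surface, level with it; the furniture and walls round the work are solid. World frame = base frame: x ahead of the robot, y to its left, z up, the work surface at z = 0. Lengths are in mm, angles in rad, forces in N, time in s.
With the tool pointing down it reaches from about 325 to 900 mm from the base axis. Payload 6.1 kg.
Tool frame: the origin (TCP) lies at the very end of the fingers, on their centre line; the grasp point (between the pads) lies 19 mm behind it; x points along the fingers, y is the direction in which the jaws open and shut, and the axes are right-handed (so a half turn about x gives the same grasp; the last joint's range is limited). The gripper opens to 85 mm and grips with 20 to 120 N. Pads are 22 mm wide; open, the fingers measure 114 mm over their backs; the gripper's body (76 mm by 85 mm) begins 54 mm behind the grasp point. The pads swing forward as they close: fully open they stand 13 mm farther back than shut.
Start: joints at [-1.321, 0.22, 1.526, -0, 1.395, -0.126], TCP at [229.378, -581.379, 231.3] pointing down, gripper open.
Joint ranges: [-2.98, 2.98], [-0.91, 2.08], [0.09, 2.57], [-1.24, 4.39], [0.2, 2.65], [-2.68, 2.68]. Speed limits (rad/s): [2.57, 2.57, 3.01, 3.14, 3.14, 3.14].

### API

Orientations are given as [roll, pitch, yaw] about the fixed x, y, z axes, in that order (R = Rz(yaw) Ry(pitch) Rx(roll)).
In Python, from rig import status, viewer, r gives the robot as it stands.
- The arm moves only by the shell command python3 -m crank 'ROWS' [FORCE]. ROWS is JSON, a list of rows, each a list of 3 entries, a list of its own where there are three numbers: the shift along the world's x, y, z in m, then the turn, a rotation vector about the world's x, y, z in rad, then the closure, from 0 (fully open) to 1 (shut). In form: [[[dx, dy, dz], [rx, ry, rz], claw], ...]. A call has 1 to 12 rows; each row shifts and turns the pose as measured when the row begins; what a row does not reach is not made up. A row lasts 1/12 s, in which the tool goes at most 41.7 mm and 7.16 degrees, less where a joint would pass 70% of its speed; a pose out of reach is approached as far as the arm can. A call is refused whole if a number of a shift passes 0.0417 or a number of a turn 0.125, either way. A call with a gripper value outside its range is refused whole. The fingers move at their own pace and stop on an object; FORCE is the grip in N (left out, the last holds). Time passes only in rows, so rows that do not move let the fingers close. It gives the time, the measured TCP pose, the force and the opening at its end, in the units of the state.
- status.state(): the state, without advancing time (a new reading comes with each control period).
- viewer.camera(name): name is "side" or "top" or "wrist"; returns a dict with "img" (384x512x3 uint8, blue, green, red), "fx", "fy", "cx", "cy" (pixels), "eye" and "orientation" of the camera in the world. Camera axes: x right, y up, looking along -z (the intrinsics and any distortion apply to the point x, -y, -z); pixel columns grow to the right and rows downward; lengths in mm; the calibration is good to about 2 mm. The wrist camera is an equidistant fisheye: a pixel r from the principal point sees the ray r / f radians off the axis. A picture is of the moment at which its call begins. There is no depth.
- r.job_done(): hands the job in, once; it reports no verdict.
The state is a dict: "time_s": time; "joints": joint angles; "joint_vel": joint speeds; "effort": joint torques, N m; "tool_pos": TCP position; "tcp_rot": TCP orientation; "contact_force": force on the tool from outside, world axes, zero at the start; "wrist_torque": the same for the moment, N m; "finger_gap": finger opening in mm.
Only numpy, scipy, OpenCV 4.12 (cv2) and the standard library are available. Lean on these libraries where they do the work, as an engineer would, in place of code of your own. Each camera call takes 0.05 s, during which the arm holds its last target. There are 200 camera calls.

## Working session

There is one attempt and no reset: what is moved stays moved. The work goes in short steps, Python scripts to look and compute and a shell command to move; the robot and the scene stay as the last step left them, time stands still between calls to the robot, and variables do not carry over. Pictures are saved under pics/ and viewed, about 8 in all and at most 12, crops included, and the job is handed in when it is done.

```bash
ls; mkdir -p pics; cat > h.py <<'E'
import sys; sys.path.insert(0,'.')
import numpy as np, cv2, pickle
from scipy.spatial.transform import Rotation as R
from rig import status, viewer, r
def snap(name,tag):
    c=viewer.camera(name); cv2.imwrite(f'pics/{tag}.png',c['img']); pickle.dump(c,open(f'pics/{tag}.pkl','wb')); return c
def load(tag): return pickle.load(open(f'pics/{tag}.pkl','rb'))
def rot(c):
    o=np.array(c['orientation'],float)
    return o if o.shape==(3,3) else (R.from_euler('xyz',o).as_matrix() if o.size==3 else R.from_quat(o).as_matrix())
def px2w(c,u,v,z,fish=False):
    a=(u-c['cx'])/c['fx']; b=(v-c['cy'])/c['fy']
    if fish:
        t=np.hypot(a,b); s=np.sin(t)/max(t,1e-9); d=np.array([a*s,-b*s,-np.cos(t)])
    else: d=np.array([a,-b,-1.])
    d=rot(c)@d; e=np.array(c['eye']); return e+d*(z-e[2])/d[2]
def w2px(c,p,fish=False):
    q=rot(c).T@(np.array(p,float)-np.array(c['eye'])); x,y,z=q[0],-q[1],-q[2]
    if fish:
        rr=np.hypot(x,y); t=np.arctan2(rr,z); return c['cx']+c['fx']*t*x/rr, c['cy']+c['fy']*t*y/rr
    return c['cx']+c['fx']*x/z, c['cy']+c['fy']*y/z
E
python3 - <<'E'
from h import *
for n in ['top','side','wrist']:
    c=snap(n,n+'0'); print(n,{k:v for k,v in c.items() if k!='img'})
s=status.state(); print(s)
a=cv2.imread('pics/top0.png');cv2.imwrite('pics/top0b.png',cv2.resize(a,(800,600),interpolation=cv2.INTER_CUBIC))
E
```

```text
pics
top {'fx': 417.621759065901, 'fy': 417.621759065901, 'cx': 253.21445737130801, 'cy': 184.8896032380616, 'eye': array([ 394.3421843 , -115.97096588, 1269.624482  ]), 'orientation': array([ 0.13930358,  0.01881566, -1.5939357 ])}
side {'fx': 440.2235204302909, 'fy': 440.2235204302909, 'cx': 261.2685609295055, 'cy': 191.71030005302964, 'eye': array([226.51557683, 528.97058926, 942.79678703]), 'orientation': array([ 0.70952296,  0.00557833, -2.64757472])}
wrist {'fx': 297.3186396354542, 'fy': 297.3186396354542, 'cx': 255.9149794615291, 'cy': 190.44494193011727, 'eye': array([ 305.59171599, -550.71916016,  372.83931052]), 'orientation': array([-0.32569885,  0.00190161, -1.19567794])}
{'time_s': 0.15, 'joints': array([-1.32107644e+00,  2.21016659e-01,  1.52736765e+00,  1.90954342e-05,
        1.39473250e+00, -1.26086851e-01]), 'joint_vel': array([-1.19600268e-03, -7.95168197e-04, -2.73950509e-03,  5.95401244e-04,
        1.75594780e-03, -1.69240277e-05]), 'effort': array([ 7.24507045e-04, -4.97482681e+01, -3.89904749e+01, -2.25936233e-04,
        7.17971081e-03, -1.06409959e-05]), 'tool_pos': array([ 229.27952674, -580.90844718,  230.45786811]), 'tcp_rot': array([-1.70921405,  1.56927205,  1.80818199]), 'contact_force': array([-0.95237052, -0.12738027,  0.34398767]), 'wrist_torque': array([ 0.03063608, -0.01322117,  0.02628651]), 'finger_gap': 85.28047151496017}
```

View pics/top0b.png

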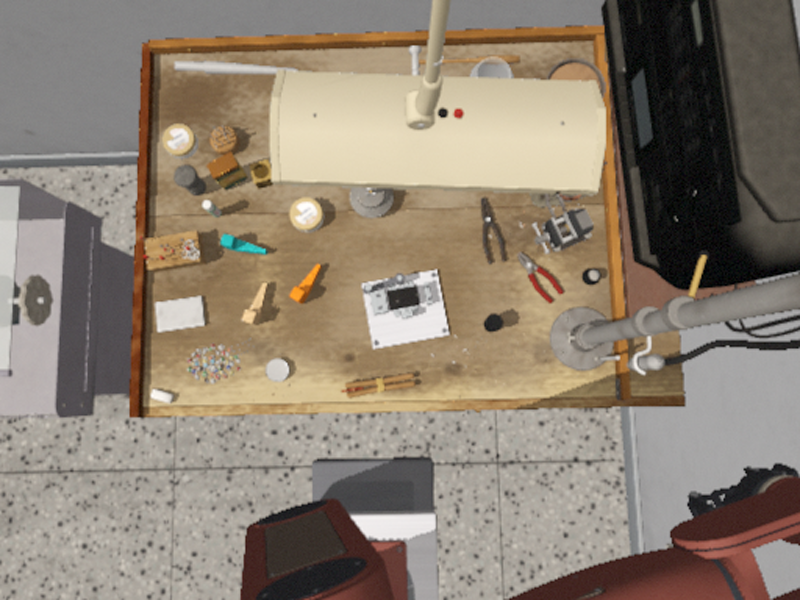

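View pics/side0.png

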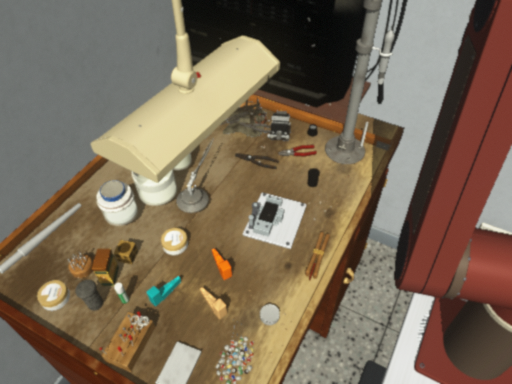

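Top view: the jig is at about (405,308) in the 800 px picture. There are three wedge-like objects: wooden (257,303), orange (307,283) and turquoise (243,244). By the description I choose the wooden one. The black can is at (493,322), the stand post's foot at (585,338) and the lid at (278,369). Next is a close crop.

```bash
python3 - <<'E'
from h import *
t=load('top0')['img']; s=load('side0')['img']
A=cv2.resize(t[165:230,225:295],None,fx=5.7,fy=5.7,interpolation=cv2.INTER_CUBIC)  # jig top
B=cv2.resize(t[165:230,145:215],None,fx=5.7,fy=5.7,interpolation=cv2.INTER_CUBIC)
C=cv2.resize(s[185:250,240:310],None,fx=5.7,fy=3.9*5.7/5.7*0+5.7,interpolation=cv2.INTER_CUBIC)
D=cv2.resize(s[240:325,190:240],None,fx=4.36,fy=4.36,interpolation=cv2.INTER_CUBIC)
print(A.shape,D.shape)
top=np.hstack([A,B]); 
C=cv2.resize(C,None,fx=.6,fy=.6)
cv2.imwrite('pics/crop1.png',top)
c=load('top0')
for p in [(0,0,0),(300,0,0),(500,-200,0)]: print(p,w2px(c,p))
g=lambda u,v,z: px2w(c,u/1.5625,v/1.5625,z).round(0)
print('jig',g(405,308,8),'stand',g(580,335,0),'can',g(493,322,24),'wedge',g(257,303,20),'lamp corners?',g(280,180,300),g(600,185,300))
E
```

```text
(370, 399, 3) (371, 218, 3)
(0, 0, 0) (np.float64(224.45579056595517), np.float64(382.4705470491472))
(300, 0, 0) (np.float64(223.0936360836017), np.float64(276.2811232160232))
(500, -200, 0) (np.float64(287.8710460534367), np.float64(207.73954818735703))
jig [ 534. -114.    8.] stand [ 474. -451.    0.] can [ 501. -281.   24.] wedge [549. 173.  20.] lamp corners? [705.  74. 300.] [ 683. -416.  300.]
```

View pics/crop1.png

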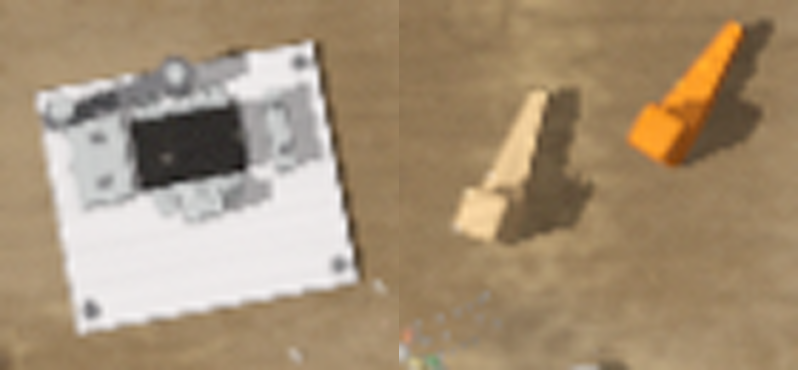

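Left crop: the plate corners are at (38,93), (314,40), (358,280) and (80,333). The thick stop is on the left (+y) and the thin stop on the right (-y). The keeper is open towards +y, with its peg at (57,110) and pivot at (176,72). Right crop: the wooden wedge's grip top is at (480,213) and its toe at (540,93).

```bash
python3 - <<'E'
from h import *
c=load('top0'); s=load('side0')
g=lambda u,v,z,o=0: px2w(c,(u-o+.5)/5.7+(145 if o else 225)-.5,(v+.5)/5.7+165-.5,z)
C=np.array([g(*p,8) for p in [(38,93),(314,40),(358,280),(80,333)]]); print(C.round(1))
# plate TL=(+45,+75) TR=(45,-75) BR=(-85,-75) BL=(-85,75)
L=np.array([(45,75),(45,-75),(-85,-75),(-85,75)])
Lc=L-L.mean(0); W=C[:,:2]-C[:,:2].mean(0)
th=np.arctan2((Lc[:,0]*W[:,1]-Lc[:,1]*W[:,0]).sum(),(Lc*W).sum())
M=np.array([[np.cos(th),-np.sin(th)],[np.sin(th),np.cos(th)]]); o=C[:,:2].mean(0)-M@L.mean(0)
print('jig',o,th,'res',(C[:,:2]-(L@M.T+o)).round(1).tolist())
J=lambda p: (M.T@(np.array(p)[:2]-o)).round(1)
pv=g(176,72,50); pg=g(57,110,71); print('pivot jig',J(pv),'peg jig',J(pg), pg)
print('block corners',[J(g(*p,32)).tolist() for p in [(132,122),(242,103),(247,168),(140,190)]])
print('hole marks',J(g(281,135,30)))
gr=g(480,213,46,399); toe=g(540,93,20,399); print('grip',gr,'toe',toe, np.hypot(*(toe-gr)[:2]), np.arctan2(*(toe-gr)[1::-1]))
k=1.5625
def tri(p,q):
    def ray(c,u,v):
        a=px2w(c,u,v,0)-c['eye']; return np.array(c['eye']),a/np.linalg.norm(a)
    e1,d1=ray(c,*p); e2,d2=ray(s,*q)
    t=np.linalg.lstsq(np.c_[d1,-d2],e2-e1,rcond=None)[0]; return ((e1+d1*t[0]+e2+d2*t[1])/2).round(0), np.linalg.norm(e1+d1*t[0]-e2-d2*t[1]).round(1)
print('lamp near +y',tri((275/k,181/k),(157,175)),'near -y',tri((600/k,192/k),(279,70)))
print('stand',tri((582/k,335/k),(345,148)))
for n,p in [('can',(493,318)),('lid',(278,369)),('pot',(307,213)),('pliers',(490,230))]: print(n,px2w(c,p[0]/k,p[1]/k,20).round(0))
E
```

```text
[[ 585.8  -29.5    8. ]
 [ 610.7 -178.3    8. ]
 [ 481.3 -197.4    8. ]
 [ 456.9  -49.7    8. ]]
jig [ 553.43965993 -110.53535656] 0.15899645833130727 res [[-0.2, -0.1], [1.0, -0.8], [-0.1, 0.6], [-0.7, 0.3]]
pivot jig [35.7  0.7] peg jig [24.3 64.2] [567.24396972 -43.32935511  71.        ]
block corners [[16.7, 28.0], [16.0, -30.6], [-18.3, -26.8], [-19.4, 30.3]]
hole marks [ -4.2 -47.7]
grip [522.70799368 183.20777848  46.        ] toe [588.8754851  157.99452761  20.        ] 70.80850895405223 -0.36406589394480326
lamp near +y (array([713.,  87., 275.]), np.float64(2.5)) near -y (array([ 695., -440.,  220.]), np.float64(1.2))
stand (array([ 472., -454.,    4.]), np.float64(3.0))
can [ 509. -282.   20.]
lid [422. 131.  20.]
pot [726.  75.  20.]
pliers [ 681. -283.   20.]
```

```bash
python3 - <<'E'
from h import *
M=R.from_euler('xyz',status.state()['tcp_rot']).as_matrix(); print(M.round(3)); 
print('jaw yaw',np.arctan2(M[1,1],M[0,1]))
E
python3 -m crank '[[[-0.02,0.03,0],[0,0,0],0],[[-0.02,0.03,0],[0,0,0],0],[[0,0.04,0],[0,0,0],0],[[0,0.04,0],[0,0,0],0],[[0,0.04,0],[0,0,0],0],[[0,0.04,0],[0,0,0.05],0],[[0.01,0.04,0],[0,0,0.05],0]]'; python3 -c "
from h import *
M=R.from_euler('xyz',status.state()['tcp_rot']).as_matrix(); s=status.state();print(s['joints'],s['tool_pos'],np.arctan2(M[1,1],M[0,1]))"
```

```text
[[-0.     0.367 -0.93 ]
 [ 0.001 -0.93  -0.367]
 [-1.    -0.002 -0.   ]]
jaw yaw -1.1949927856811515
time_s: 0.73
tool_pos: [194.3, -316.4, 221.0]
tcp_rot: [-1.624, 1.558, 1.989]
contact_force: [1.7, 0.2, 0.4]
finger_gap: 85.2
[-1.23241034e+00 -4.17346859e-01  2.13600899e+00 -1.02109328e-03
  1.43556920e+00 -1.32942907e-01] [ 194.30976842 -316.38457768  220.97870577] -1.0993191085408411
```

```bash
python3 -m crank '[[[0.03,0.025,0],[0,0,-0.03],0.2],[[0.032,0.025,0],[0,0,-0.03],0.4],[[0.032,0.025,-0.003],[0,0,-0.03],0.4],[[0.032,0.025,-0.005],[0,0,-0.03],0.4],[[0.032,0.025,-0.005],[0,0,-0.03],0.4],[[0.032,0.025,-0.005],[0,0,-0.03],0.4],[[0.032,0.025,-0.005],[0,0,-0.03],0.4],[[0.032,0.025,-0.005],[0,0,-0.03],0.4],[[0.032,0.025,-0.005],[0,0,-0.03],0.4],[[0.03,0.02,-0.005],[0,0,-0.03],0.4],[[0.02,0.015,-0.005],[0,0,-0.02],0.4],[[0,0,0],[0,0,0],0.4]]' 20; python3 -c "
from h import *
c=snap('wrist','w1'); M=R.from_euler('xyz',status.state()['tcp_rot']).as_matrix(); s=status.state();print(s['joints'],s['tool_pos'],np.arctan2(M[1,1],M[0,1]),M[:,0],s['finger_gap'],c['eye'])
cv2.imwrite('pics/w1b.png',cv2.resize(c['img'],(800,600),interpolation=cv2.INTER_CUBIC))"
```

```text
time_s: 1.73
tool_pos: [536.4, -36.2, 176.6]
tcp_rot: [-2.347, 1.564, 0.932]
contact_force: [0.6, -0.1, -0.4]
finger_gap: 51.5
[-0.22016033  0.05288041  1.81702538  0.00610101  1.26971942  1.21087213] [535.14369936 -37.22087569 176.76716944] -1.4328267052460264 [ 0.00319749  0.00525509 -0.99998108] 51.028720515886455 [617.06042125 -25.69832251 319.54298793]
```

View pics/w1b.png

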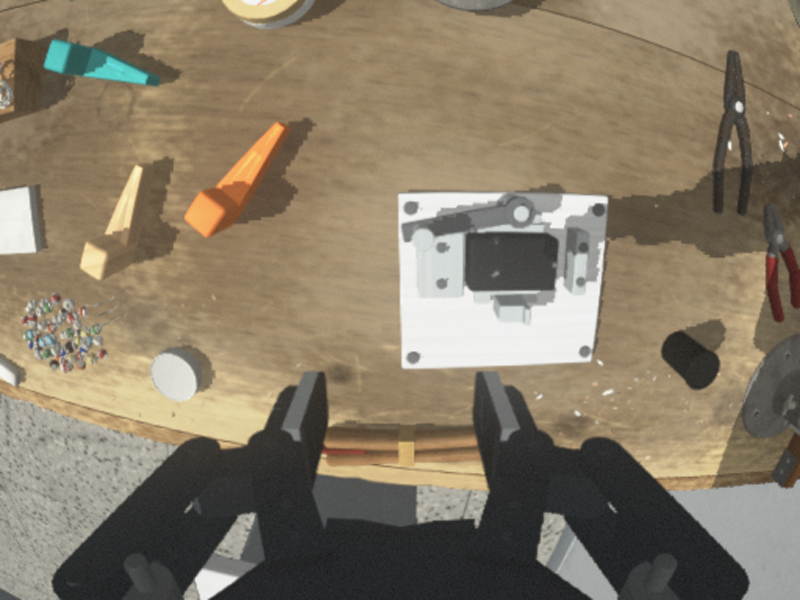

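The wrist view (800 px) shows the plate corners at (400,193), (607,196), (592,360) and (403,368). The peg head is at (424,238), the post at (520,211) and the wooden wedge's grip at (97,260).

```bash
cat >> h.py <<'E'
def fit(C):
    C=np.array(C)[:,:2]; L=np.array([(45,75),(45,-75),(-85,-75),(-85,75)],float)
    a=L-L.mean(0); W=C-C.mean(0)
    th=np.arctan2((a[:,0]*W[:,1]-a[:,1]*W[:,0]).sum(),(a*W).sum())
    M=np.array([[np.cos(th),-np.sin(th)],[np.sin(th),np.cos(th)]]); o=C.mean(0)-M@L.mean(0)
    return o,th,M,(C-(L@M.T+o)).round(1).tolist()
E
python3 - <<'E'
from h import *
c=load('w1'); k=1.5625
g=lambda p,z: px2w(c,(p[0]+.5)/k-.5,(p[1]+.5)/k-.5,z,True)
o,th,M,res=fit([g(p,8) for p in [(400,193),(607,196),(592,360),(403,368)]]); print(o,th,res)
J=lambda p:(M.T@(p[:2]-o)).round(1)
pg=g((424,238),71); print('peg',pg,J(pg),'pivot',J(g((520,211),50)))
print('block',[J(g(p,32)).tolist() for p in [(467,234),(557,236),(557,291),(465,291)]])
print('thin stop inner/outer top',J(g((567,240),30)),J(g((586,240),30)))
a=g((97,266),46);b=g((138,168),20);print('wedge grip',a,'toe',b,np.hypot(*(b-a)[:2]),np.arctan2(*(b-a)[1::-1]))
E
```

```text
[ 555.02467591 -107.98807139] 0.16034782027211505 [[-0.1, -1.2], [-1.1, 1.2], [0.8, 0.3], [0.5, -0.2]]
peg [570.80849408 -43.78209662  71.        ] [25.8 60.9] pivot [37.6  2.5]
block [[20.4, 32.0], [19.0, -27.9], [-18.6, -30.6], [-17.4, 32.7]]
thin stop inner/outer top [ 16.  -35.9] [ 16.1 -49.7]
wedge grip [520.7480811  180.49917671  46.        ] toe [589.06855975 160.58272456  20.        ] 71.16426679931978 -0.28365443284618835
```

```bash
python3 -m crank '[[[0.034,-0.006,-0.02],[0,0,0.02],0.4],[[0,0,-0.03],[0,0,0],0.4],[[0,0,0],[0,0,0],0.4]]' 20; python3 -c "
from h import *
c=snap('wrist','w2'); M=R.from_euler('xyz',status.state()['tcp_rot']).as_matrix(); s=status.state();print(s['tool_pos'],np.arctan2(M[1,1],M[0,1]),M[:,0],c['eye'])
for p in [(570,-43.6,71),(570,-43.6,41)]: print(w2px(c,p,True))
cv2.imwrite('pics/w2b.png',cv2.resize(c['img'][130:320,130:400],(800,563),interpolation=cv2.INTER_CUBIC))"
```

```text
time_s: 2.03
tool_pos: [568.5, -43.5, 125.5]
tcp_rot: [-2.122, 1.566, 1.182]
contact_force: [-1.9, -0.4, -2.3]
finger_gap: 51.3
[570.37983887 -44.16796745 128.68288941] -1.4091684380889444 [ 0.00625654  0.00332016 -0.99997492] [649.25736863 -30.73749546 268.24168902]
(np.float64(257.0222073897565), np.float64(209.2098072556589))
(np.float64(257.04899442304827), np.float64(195.25072954184253))
```

View pics/w2b.png

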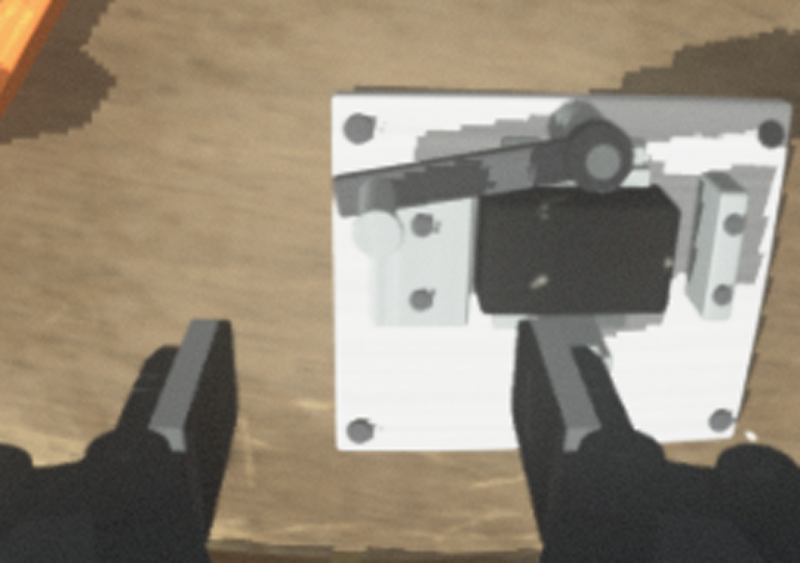

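The peg head shows at (378,232) in the crop; I predicted (376,234), so the measurement agrees. Down and grip.

```bash
python3 -m crank '[[[0,0,-0.03],[0,0,0],0.4],[[0,0,-0.03],[0,0,0],0.4],[[0,0,-0.015],[0,0,0],0.4],[[0,0,0],[0,0,0],0.4]]' 20;  python3 -m crank '[[[0,0,-0.003],[0,0,0],1],[[0,0,0],[0,0,0],1],[[0,0,0],[0,0,0],1],[[0,0,0],[0,0,0],1],[[0,0,0],[0,0,0],1],[[0,0,0],[0,0,0],1]]' 20; python3 -c "
from h import *
for i in range(3):
  s=status.state();print(s['tool_pos'],s['contact_force'],s['finger_gap'])"
```

```text
time_s: 2.42
tool_pos: [573.0, -48.2, 61.1]
tcp_rot: [2.974, 1.553, -0.009]
contact_force: [-0.5, -0.7, 0.1]
finger_gap: 51.3
time_s: 2.92
tool_pos: [570.1, -44.1, 63.0]
tcp_rot: [-2.787, 1.553, 0.511]
contact_force: [2.9, -2.2, -12.4]
finger_gap: 10.4
[570.14632749 -44.08490954  63.01788118] [  2.893524    -2.15101238 -12.43669469] 10.389995953986752
[570.14632749 -44.08490954  63.01788118] [  2.893524    -2.15101238 -12.43669469] 10.389995953986752
[570.14632749 -44.08490954  63.01788118] [  2.893524    -2.15101238 -12.43669469] 10.389995953986752
```

```bash
python3 -m crank '[[[0,0,0],[0,0,0],0.6],[[0,0,0],[0,0,0],0.6],[[0,0,0],[0,0,0],0.6],[[0,0,-0.014],[0,0,0],0.6],[[0,0,0],[0,0,0],0.6],[[0,0,0],[0,0,0],0.6]]' 20;  python3 -m crank '[[[0,0,0],[0,0,0],0.6]]' 20
```

```text
time_s: 3.42
tool_pos: [576.7, -46.4, 58.0]
tcp_rot: [-3.126, 1.541, 0.171]
contact_force: [0.7, -0.1, -0.3]
finger_gap: 34.2
time_s: 3.5
tool_pos: [577.1, -46.6, 58.9]
tcp_rot: [-3.134, 1.54, 0.163]
contact_force: [-0.6, -0.1, -0.3]
finger_gap: 33.9
```

```bash
cat > st.py <<'E'
from h import *
import sys
def rep(yaw=-1.411):
    s=status.state(); M=R.from_euler('xyz',s['tcp_rot']).as_matrix()
    c,d=np.cos(yaw),np.sin(yaw); T=np.array([[0,c,d],[0,d,-c],[-1,0,0]])
    print(round(s['time_s'],2),'pos',s['tool_pos'].round(1),'yaw',np.arctan2(M[1,1],M[0,1]).round(3),'fix rotvec',R.from_matrix(T@M.T).as_rotvec().round(3),'F',s['contact_force'].round(1),'gap',round(s['finger_gap'],1),'q6',s['joints'][5].round(2))
rep(float(sys.argv[1]) if len(sys.argv)>1 else -1.411)
E
python3 st.py; python3 -m crank '[[[0,0,0],[0,0,0],0.6],[[0,0,0],[0,0,0],0.6]]' >/dev/null; python3 st.py
```

```text
3.5 pos [577.1 -46.6  58.9] yaw -1.415 fix rotvec [-0.005  0.03   0.004] F [-0.6 -0.1 -0.3] gap 33.9 q6 1.19
3.67 pos [578.2 -46.9  60.6] yaw -1.415 fix rotvec [-0.005  0.033  0.004] F [-0.1  0.2 -0.1] gap 34.3 q6 1.19
```

```bash
python3 -m crank '[[[-0.006,0.002,-0.01],[-0.005,0.033,0],0.6],[[-0.002,0.001,-0.005],[0,0.002,0],0.6]]' >/dev/null; python3 st.py
```

```text
3.83 pos [571.4 -44.4  47.2] yaw -1.416 fix rotvec [ 0.002 -0.001  0.005] F [-0.1 -0.1 -0.5] gap 34.1 q6 1.2
```

```bash
python3 -m crank '[[[-0.0005,0,-0.001],[0,0.001,0],1],[[-0.0005,0,-0.001],[0,0.001,0],1],[[-0.0005,0,-0.001],[0,0.001,0],1],[[-0.0005,0,-0.001],[0,0.001,0],1]]' 20 >/dev/null; python3 st.py; python3 - <<'E'
import numpy as np
o=np.array([554.2,-109.3]);th=.16;c,s=np.cos(th),np.sin(th);M=np.array([[c,-s],[s,c]])
for t in np.arange(1.4,-.01,-.2): print(t.round(1),(o+M@np.array([36-62*np.cos(t),62*np.sin(t)])).round(1))
E
```

```text
4.17 pos [570.  -44.   43.2] yaw -1.415 fix rotvec [ 0.002 -0.005  0.004] F [-2.5  0.9  9.4] gap 11.0 q6 1.2
1.4 [569.6 -44.9]
1.2 [558.4 -50.1]
1.0 [548.4 -57.4]
0.8 [540.  -66.5]
0.6 [533.6 -77.2]
0.4 [529.5 -88.8]
0.2 [ 527.8 -101.1]
0.0 [ 528.5 -113.4]
```

```bash
python3 -m crank '[[[-0.003,-0.001,0.001],[0,0,0],1],[[-0.005,-0.003,0],[0,0,0],1],[[-0.006,-0.003,0],[0,0,0],1],[[-0.005,-0.004,0],[0,0,0],1]]' 20 >/dev/null; python3 st.py
```

```text
4.5 pos [551.2 -54.5  43.6] yaw -1.413 fix rotvec [ 0.002 -0.003  0.002] F [ 3.1  2.7 -0.2] gap 10.9 q6 1.18
```

```bash
python3 -m crank '[[[-0.005,-0.005,0],[0,0,0],1],[[-0.005,-0.005,0],[0,0,0],1],[[-0.0035,-0.0055,0],[0,0,0],1],[[-0.003,-0.0055,0],[0,0,0],1]]' 20 >/dev/null; python3 st.py
```

```text
4.83 pos [531.8 -76.5  43.6] yaw -1.413 fix rotvec [ 0.    -0.003  0.002] F [ 0.4  2.2 -1. ] gap 11.0 q6 1.12
```

```bash
python3 -m crank '[[[-0.002,-0.006,0],[0,0,0],1],[[-0.001,-0.006,0],[0,0,0],1],[[-0.001,-0.006,0],[0,0,0],1],[[0,-0.006,0],[0,0,0],1],[[0,-0.006,0],[0,0,0],1],[[0,-0.005,0],[0,0,0],1]]' 20 >/dev/null; python3 st.py
```

```text
5.33 pos [ 523.  -113.9   43.3] yaw -1.414 fix rotvec [-0.004 -0.012  0.003] F [-1.  25.1  4.8] gap 10.9 q6 1.05
```

```bash
python3 -m crank '[[[0,0.001,0],[0,0,0],0.6],[[0.001,0.001,0],[0,0,0],0.6],[[0.001,0.001,0.001],[0,0,0],0.6],[[0,0,0.02],[0,0,0],0.5],[[0,0,0.035],[0,0,0],0.4],[[0,0,0.04],[0,0,0],0.4],[[-0.02,0,0.03],[0,0,0],0.4],[[0,0,0],[0,0,0],0.4]]' 20 >/dev/null; python3 st.py -1.9; python3 -c "
from h import *
c=snap('wrist','w3')
cv2.imwrite('pics/w3b.png',cv2.resize(c['img'],(800,600),interpolation=cv2.INTER_CUBIC))"
```

```text
6.0 pos [ 503.6 -115.1  171. ] yaw -1.416 fix rotvec [-0.004 -0.015 -0.484] F [ 2.1 -0.4  0.3] gap 51.2 q6 1.04
```

View pics/w3b.png

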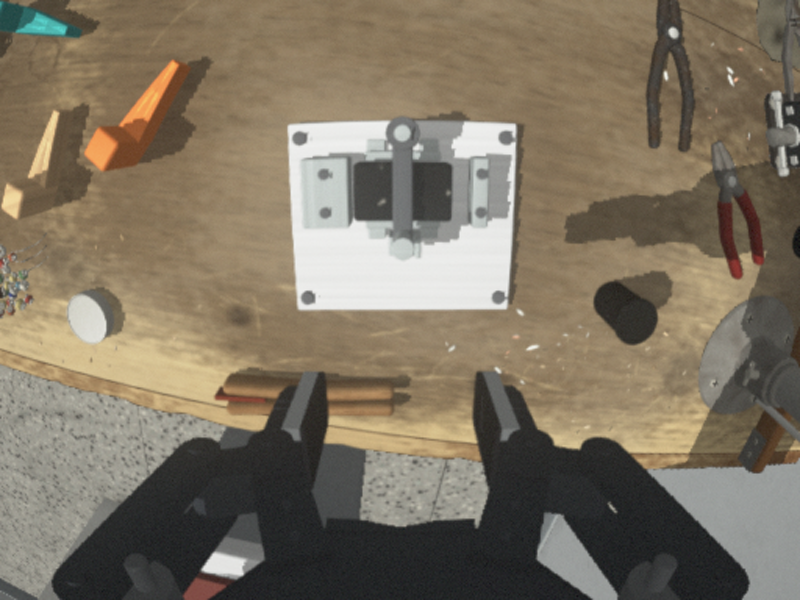

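The keeper lies across the block with its peg head at (403,248), in the catch. I'll refine the jig pose from this view and move over the wedge.

```bash
python3 - <<'E'
from h import *
c=load('w3'); k=1.5625
g=lambda p,z: px2w(c,(p[0]+.5)/k-.5,(p[1]+.5)/k-.5,z,True)
o,th,M,res=fit([g(p,8) for p in [(289,124),(517,123),(508,307),(298,310)]]); print(o,th,res)
J=lambda p:(M.T@(p[:2]-o)).round(1)
print('peg',J(g((403,248),71)),'pivot',J(g((402,132),55)),'block',[J(g(p,32)).tolist() for p in [(356,163),(451,164),(451,220),(355,219)]])
print('thin inner near/far, outer',[J(g(p,30)) for p in [(474,224),(471,157),(488,224)]])
E
python3 -m crank '[[[0.002,0.036,-0.003],[0,0.005,-0.06],0.4],[[0.002,0.036,-0.003],[0,0.005,-0.06],0.4],[[0.002,0.036,-0.003],[0,0,-0.06],0.4],[[0.002,0.036,-0.003],[0,0,-0.06],0.4],[[0.002,0.036,-0.003],[0,0,-0.06],0.4],[[0.002,0.036,-0.003],[0,0,-0.06],0.4],[[0.002,0.036,-0.003],[0,0,-0.06],0.4],[[0.002,0.035,-0.003],[0,0,-0.06],0.4],[[0,0,-0.001],[0,0,0],0.4]]' > /dev/null; python3 st.py -1.9;  python3 -c "
from h import *
c=snap('wrist','w4')
print(w2px(c,(521.5,182,46),True),w2px(c,(589,159,20),True))
cv2.imwrite('pics/w4b.png',cv2.resize(c['img'][100:300,130:400],(800,593),interpolation=cv2.INTER_CUBIC))"
```

```text
[ 555.66877635 -108.12725945] 0.16031639049075966 [[-0.4, -1.1], [-0.7, 0.1], [1.2, 0.7], [-0.1, 0.2]]
peg [-25.8   0.3] pivot [35.8  0.4] block [[17.8, 28.0], [16.9, -28.8], [-17.4, -29.3], [-16.5, 29.4]]
thin inner near/far, outer [array([-20.2, -43.9]), array([ 21.4, -41.1]), array([-20.1, -52.8])]
6.8 pos [520.3 179.  134.6] yaw -1.932 fix rotvec [-0.003 -0.025  0.032] F [ 0.1  0.7 -0.6] gap 51.4 q6 2.11
(np.float64(251.5578287757096), np.float64(192.38626452598456)) (np.float64(248.74320022428859), np.float64(102.7593627857407))
```

View pics/w4b.png

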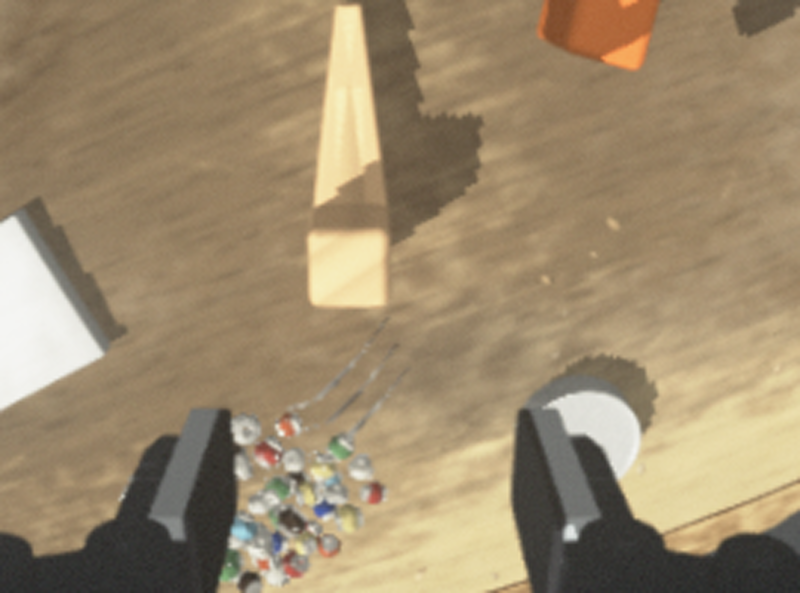

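The wedge's grip top spans (307,232) to (388,306) in the crop, with its centre near (348,268). The toe is at (348,6), and the lid and beads are behind it.

```bash
python3 - <<'E'
from h import *
c=load('w4'); k=800/270
g=lambda p,z: px2w(c,(p[0]+.5)/k-.5+130,(p[1]+.5)/k-.5+100,z,True)
cs=[g(p,46) for p in [(308,231),(388,230),(388,306),(311,304)]]; a=np.mean(cs,0); print(np.array(cs).round(1).tolist(),[np.linalg.norm(cs[i]-cs[i-1]).round(1) for i in range(4)])
b=g((348,6),20); print(a,b,np.hypot(*(b-a)[:2]),np.arctan2(*(b-a)[1::-1]))
print('side edges yaw',np.arctan2(*(cs[1]-cs[2])[1::-1]),np.arctan2(*(cs[0]-cs[3])[1::-1]))
print('beads',g((290,425),3),g((380,490),3),'lid edge',g((560,395),13))
E
python3 st.py -1.88
```

```text
[[538.6, 191.0, 46.0], [531.0, 170.5, 46.0], [510.0, 178.3, 46.0], [518.3, 198.4, 46.0]] [np.float64(21.5), np.float64(21.8), np.float64(22.4), np.float64(21.7)]
[524.4884936  184.54295571  46.        ] [590.35028434 159.95644114  20.        ] 70.3012957124126 -0.3572835325632629
side edges yaw -0.35612806105780315 -0.347954245178924
beads [462.27344064 232.39216941   3.        ] [424.6486981  212.21808544   3.        ] lid edge [444.84314503 138.89455956  13.        ]
6.85 pos [519.9 176.8 134. ] yaw -1.929 fix rotvec [-0.001 -0.026  0.049] F [-0.7  0.1 -1.3] gap 51.2 q6 2.11
```

```bash
python3 -m crank '[[[0.003,0.0065,-0.02],[0,-0.026,0],0.4],[[0,0,-0.03],[0,0,0],0.4]]' > /dev/null; python3 st.py -1.928
```

```text
7.02 pos [527.7 184.3  86.9] yaw -1.925 fix rotvec [-0.002  0.011 -0.003] F [ 0.  -0.5 -0.6] gap 51.4 q6 2.12
```

```bash
python3 -m crank '[[[-0.004,-0.001,-0.03],[0,0.01,0],0.4],[[0,0,-0.03],[0,0,0],0.4],[[0,0,-0.008],[0,0,0],0.4]]' > /dev/null; python3 st.py -1.928
```

```text
7.27 pos [521.1 180.1  11. ] yaw -1.922 fix rotvec [ 0.001 -0.004 -0.006] F [-1.1 -0.7 -1.1] gap 51.3 q6 2.11
```

```bash
python3 -m crank '[[[0.002,0.003,0.004],[0,0,0],0.4],[[0,0,-0.0005],[0,0,0],0.7],[[0,0,-0.0005],[0,0,0],1],[[0,0,-0.001],[0,0,0],1],[[0,0,-0.001],[0,0,0],1]]' 80 > /dev/null; python3 st.py -1.928
```

```text
7.68 pos [523.9 180.6  12.5] yaw -1.924 fix rotvec [ 0.002 -0.006 -0.004] F [ 0.1 -0.5 -0.9] gap 22.4 q6 2.11
```

```bash
python3 -m crank '[[[0,0,0.015],[0,0,0],1],[[0,0,0.035],[0,0,0],1],[[-0.02,-0.025,0.03],[0,0,0.04],1],[[-0.02,-0.033,0],[0,0,0.06],1],[[-0.02,-0.035,0],[0,0,0.06],1],[[-0.02,-0.035,0],[0,0,0.06],1],[[-0.015,-0.036,0],[0,0,0.06],1],[[0,-0.038,0],[0,0,0.06],1],[[0,-0.038,0],[0,0,0.06],1],[[0,-0.038,0],[0,0,0.06],1],[[0,-0.036,0],[0,0,0.05],1],[[0,-0.025,0],[0,0,0],1]]' 100 > /dev/null; python3 st.py -1.411
```

```text
8.68 pos [ 433.3 -166.9  110.2] yaw -1.374 fix rotvec [ 0.005  0.029 -0.037] F [ 0.9 -0.1 -1.1] gap 22.0 q6 0.82
```

```bash
python3 -m crank '[[[0.008,0.003,-0.03],[0.005,0.029,-0.037],1],[[0,0,-0.03],[0,0,0],1],[[0,0,-0.012],[0,0,0],1]]' 100 > /dev/null; python3 st.py -1.411
```

```text
8.93 pos [ 447.7 -176.1   45.8] yaw -1.422 fix rotvec [0.014 0.018 0.011] F [-0.8 -0.6 -1.4] gap 22.0 q6 0.89
```

```bash
python3 -m crank '[[[0,0.011,-0.008],[0.014,0.018,0.011],1],[[0,0.001,-0.007],[0,0,0],1],[[0,0,-0.001],[0,0.002,0],1]]' 100 > /dev/null; python3 st.py -1.411; python3 -c "
from h import *
c=snap('wrist','w5')
cv2.imwrite('pics/w5b.png',cv2.resize(c['img'][60:230,150:380],(800,591),interpolation=cv2.INTER_CUBIC))"
```

```text
9.18 pos [ 447.5 -163.7   28.8] yaw -1.411 fix rotvec [-0.002 -0.004  0.   ] F [-1.5 -0.2 -0.8] gap 21.7 q6 0.9
```

View pics/w5b.png

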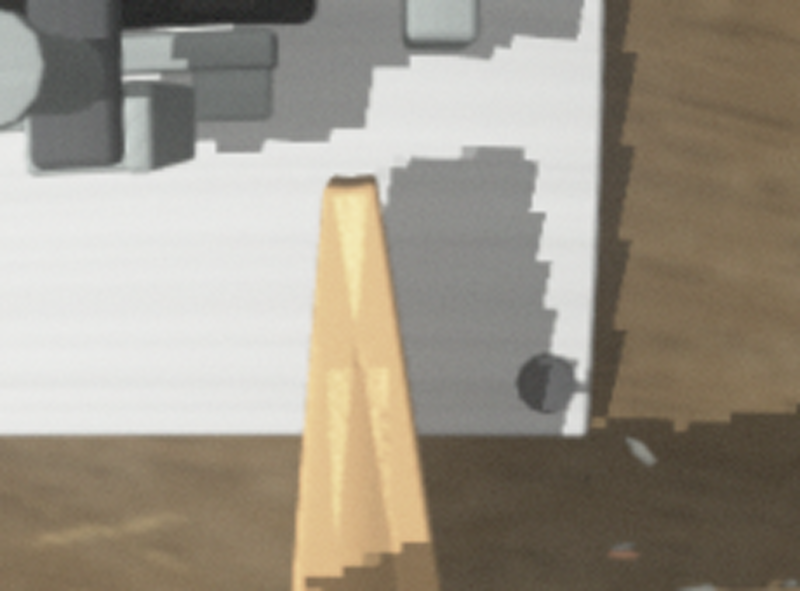

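The toe tip is at (352,182) in the crop. The thin stop's near inner corner is at (406,42) and the block's near corner at (315,22).

```bash
python3 - <<'E'
from h import *
c=load('w5'); k=800/230
g=lambda p,z: px2w(c,(p[0]+.5)/k-.5+150,(p[1]+.5)/k-.5+60,z,True)
th=.16; M=np.array([[np.cos(th),-np.sin(th)],[np.sin(th),np.cos(th)]]); o=np.array([554.5,-109.2])
J=lambda p:(M.T@(p[:2]-o)).round(1)
for n,p,z in [('toe',(352,180),36),('toeL',(328,182),36),('toeR',(376,182),36),('wbaseL',(296,560),36),('wbaseR',(434,560),36),('thin in',(406,42),30),('thin out',(478,42),30),('block',(316,20),32),('plate BR',(585,434),8),('plate right far',(602,0),8),('plate near left',(0,435),8),('keeper peg',(0,80),57)]: print(n,J(g(p,z)))
s=status.state();print('tcp',J(s['tool_pos']))
E
```

```text
toe [-40.4 -34.3]
toeL [-40.6 -31.2]
toeR [-40.6 -37.4]
wbaseL [-93.9 -26. ]
wbaseR [-93.9 -45.8]
thin in [-21.9 -41.5]
thin out [-21.7 -51.1]
block [-19.  -29.6]
plate BR [-83.8 -72.6]
plate right far [-12.6 -72.8]
plate near left [-83.8  27.5]
keeper peg [-26.1   4.9]
tcp [-114.   -36.9]
```

```bash
python3 -m crank '[[[0,0,-0.006],[-0.002,-0.004,-0.02],1],[[0,0,-0.002],[0,0.001,0],1]]' 100 > /dev/null; python3 st.py -1.431
```

```text
9.4 pos [ 449.5 -163.9   22.8] yaw -1.432 fix rotvec [0.003 0.003 0.001] F [-0.3  0.1 -1.2] gap 22.2 q6 0.92
```

```bash
python3 -m crank '[[[0.007,0.0013,-0.001],[0,0.001,0],1],[[0.007,0.0013,-0.001],[0,0.001,0],1],[[0.007,0.0013,-0.001],[0,0.001,0],1]]' 100 > /dev/null; python3 st.py -1.431; python3 -c "
from h import *
c=snap('wrist','w6')
cv2.imwrite('pics/w6b.png',cv2.resize(c['img'][60:230,150:380],(800,591),interpolation=cv2.INTER_CUBIC))"
```

```text
9.65 pos [ 472.  -159.9   20.7] yaw -1.432 fix rotvec [0.004 0.001 0.001] F [-0.8 -0.7 -1.6] gap 21.7 q6 0.95
```

View pics/w6b.png

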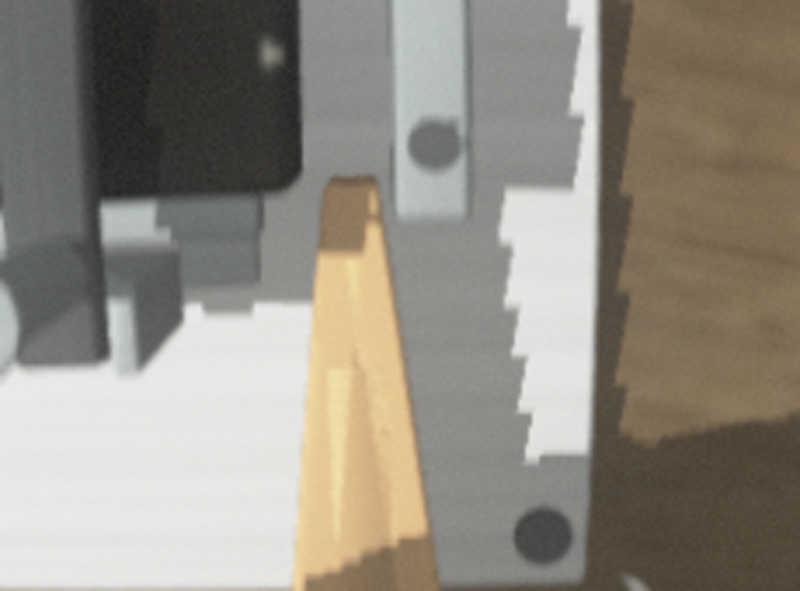

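The toe (325–380, 180) is inside the gap, between the block edge (300) and the thin stop (393). Pushing in.

```bash
python3 -m crank '[[[0.006,0.001,-0.0008],[0,0.001,0.005],1],[[0.006,0.0012,-0.0008],[0,0.001,0.005],1],[[0.006,0.0015,-0.0008],[0,0.001,0],1]]' 100 > /dev/null; python3 st.py -1.421
```

```text
9.95 pos [ 493.  -156.    19.9] yaw -1.419 fix rotvec [ 0.004 -0.002 -0.002] F [-9.3  3.7 17.1] gap 21.9 q6 0.97
```

```bash
python3 -m crank '[[[0.003,0.0012,0.0005],[0,0,0],1],[[0.004,0.0012,0],[0,0,0],1]]' 100 > /dev/null; python3 st.py -1.418
```

```text
10.12 pos [ 501.4 -153.    20.7] yaw -1.418 fix rotvec [ 0.004 -0.003  0.   ] F [-1.2  0.3 -1.4] gap 21.9 q6 0.98
```

```bash
python3 -m crank '[[[0.002,0.0005,-0.0003],[0,0,0],1],[[0.002,0.0004,-0.0003],[0,0,0],1]]' 100 > /dev/null; python3 st.py -1.418; python3 -c "
from h import *
c=snap('wrist','w7')
a=cv2.resize(c['img'][100:240,140:380],(800,467),interpolation=cv2.INTER_CUBIC)
cv2.imwrite('pics/w7b.png',a)"
```

```text
10.28 pos [ 505.3 -152.    19.9] yaw -1.417 fix rotvec [ 0.004 -0.006 -0.001] F [-14.2  -2.9  13.7] gap 22.0 q6 0.98
```

View pics/w7b.png

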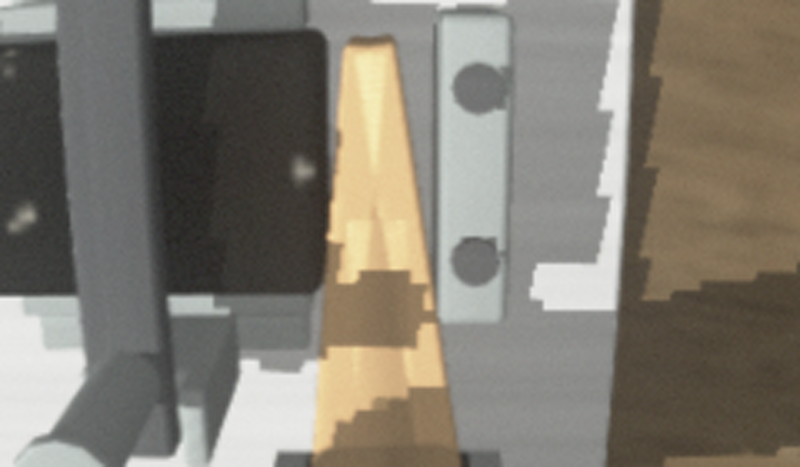

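The wedge (330–440, 240–320) is now between the block and the thin stop, touching both. The push is about 14 N, part of it friction from pressing on the plate. I'll ease the vertical load and push to see whether it still moves.

```bash
python3 -m crank '[[[0.002,0.0003,0.0005],[0,-0.003,0],1],[[0.002,0.0003,0.0005],[0,-0.002,0],1]]' 100 > /dev/null; python3 st.py -1.418;python3 -m crank '[[[0.002,0.0003,0.0003],[0,-0.003,0],1],[[0.002,0.0003,0.0003],[0,-0.002,0],1]]' 100 > /dev/null; python3 st.py -1.418
```

```text
10.5 pos [ 505.5 -151.9   19.9] yaw -1.416 fix rotvec [ 0.004 -0.01  -0.002] F [-9.6 -1.6  6.2] gap 22.0 q6 0.99
10.67 pos [ 505.5 -152.    20. ] yaw -1.416 fix rotvec [ 0.004 -0.015 -0.002] F [-10.9  -0.7   7.4] gap 21.9 q6 0.99
```

```bash
python3 -m crank '[[[0.005,0.0008,0],[0,0,0],1],[[0.006,0.001,0],[0,0,0],1]]' 100 > /dev/null; python3 st.py -1.418; python3 -c "
from h import *
c=snap('wrist','w8'); s=status.state(); print(s['contact_force'].round(1))
cv2.imwrite('pics/w8b.png',cv2.resize(c['img'][80:240,60:380],(800,400),interpolation=cv2.INTER_CUBIC))"
```

```text
10.83 pos [ 507.4 -150.8   19.9] yaw -1.415 fix rotvec [ 0.003 -0.036 -0.003] F [-29.2  -3.9  26.7] gap 22.1 q6 1.0
[-25.7  -1.6  21. ]
```

View pics/w8b.png

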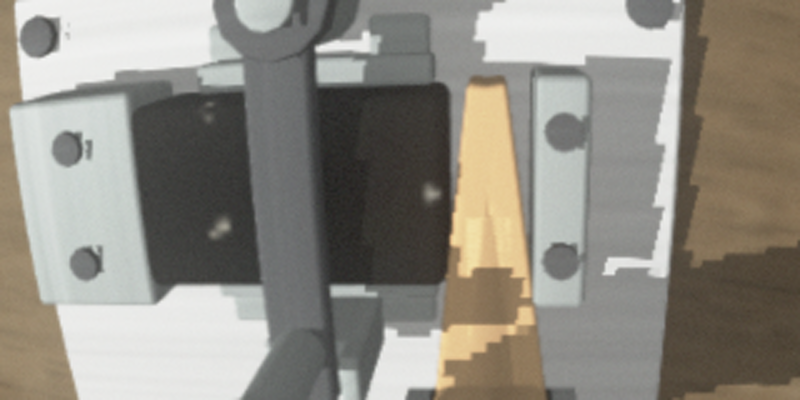

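```bash
python3 - <<'E'
from h import *
c=load('w8'); k=2.5
g=lambda p,z: px2w(c,(p[0]+.5)/k-.5+60,(p[1]+.5)/k-.5+80,z,True)
th=.16; M=np.array([[np.cos(th),-np.sin(th)],[np.sin(th),np.cos(th)]]); o=np.array([554.5,-109.2])
J=lambda p:(M.T@(p[:2]-o)).round(1)
for n,p,z in [('thin near in',(534,303),30),('thin far in',(532,68),30),('thin near out',(584,303),30),('block R near',(446,283),32),('block R far',(449,85),32),('block R mid',(449,180),32),('block L near',(157,285),32),('block L far',(136,100),32),('thick near in top',(152,303),30),('thick far in top',(127,92),30),('toe',(486,78),28)]: print(n,J(g(p,z)))
E
python3 -m crank '[[[0.003,0.0005,0],[0,-0.02,0],1],[[0.003,0.0005,0],[0,-0.02,0],1]]' 100 > /dev/null; python3 st.py -1.418
```

```text
thin near in [-20.3 -41.7]
thin far in [ 23.5 -40.9]
thin near out [-20.4 -51.3]
block R near [-15.4 -25.4]
block R far [ 20.8 -26.6]
block R mid [  4.  -26.3]
block L near [-15.7  32.4]
block L far [21.  31.8]
thick near in top [-20.4  35.4]
thick far in top [22.4 34.6]
toe [ 21.6 -32.9]
11.05 pos [ 507.8 -150.8   19.8] yaw -1.414 fix rotvec [ 0.003 -0.01  -0.004] F [-13.6  -2.4  14. ] gap 21.5 q6 0.99
```

The block looks against the thick stop, but the pixel estimate leaves 1–2 mm of doubt. I'll unload z, push firmly, and compare the edges numerically.

```bash
python3 -m crank '[[[0.004,0.0006,0.002],[0,-0.02,0],1],[[0.005,0.0008,0.002],[0,-0.01,0],1],[[0.005,0.0008,0.002],[0,-0.01,0],1]]' 100 > /dev/null; python3 st.py -1.414; python3 -m crank '[[[0.005,0.0008,0.001],[0,-0.012,0],1],[[0.005,0.0008,0.001],[0,-0.012,0],1]]' 110 > /dev/null; python3 st.py -1.414; python3 - <<'E'
from h import *
c=snap('wrist','w9'); im=c['img']
a=load('w8')['img'].mean(2).astype(int); b=im.mean(2).astype(int)
for r in (135,150,165): print(r,'w8',a[r,98:135].tolist()); print(r,'w9',b[r,98:135].tolist())
E
```

```text
11.3 pos [ 507.8 -150.6   20. ] yaw -1.414 fix rotvec [ 0.004  0.002 -0.   ] F [-14.8  -7.6   2.5] gap 21.9 q6 0.98
11.47 pos [ 507.9 -150.7   19.8] yaw -1.413 fix rotvec [ 0.004  0.004 -0.001] F [-18.9  -4.7  13.8] gap 21.8 q6 0.98
135 w8 [210, 211, 210, 212, 209, 208, 207, 209, 210, 208, 206, 206, 198, 174, 134, 90, 69, 67, 68, 69, 69, 72, 67, 68, 67, 69, 67, 66, 65, 64, 66, 63, 67, 64, 62, 61, 63]
135 w9 [183, 202, 206, 208, 208, 209, 211, 207, 206, 205, 206, 205, 205, 204, 203, 182, 147, 96, 71, 68, 70, 72, 68, 67, 68, 69, 63, 68, 68, 68, 67, 65, 66, 66, 64, 66, 63]
150 w8 [208, 207, 204, 207, 207, 205, 205, 204, 202, 204, 206, 203, 205, 202, 194, 157, 117, 76, 64, 65, 67, 66, 64, 62, 64, 64, 64, 63, 62, 62, 61, 64, 64, 58, 64, 60, 60]
150 w9 [207, 208, 205, 205, 204, 206, 205, 205, 202, 203, 203, 203, 205, 204, 202, 200, 189, 159, 119, 75, 64, 64, 66, 67, 66, 65, 64, 63, 64, 60, 63, 64, 64, 61, 60, 63, 61]
165 w8 [207, 207, 204, 203, 207, 204, 205, 205, 202, 203, 201, 204, 202, 202, 202, 199, 192, 157, 112, 69, 64, 67, 63, 65, 64, 59, 63, 62, 61, 61, 63, 63, 63, 63, 60, 61, 60]
165 w9 [204, 205, 205, 205, 206, 201, 204, 202, 202, 200, 201, 200, 199, 202, 202, 202, 201, 197, 180, 143, 98, 70, 64, 62, 67, 63, 63, 63, 67, 62, 60, 64, 60, 64, 61, 61, 59]
```

```bash
python3 - <<'E'
from h import *
im=load('w9')['img']
A=cv2.resize(im[105:205,60:160],(400,400),interpolation=cv2.INTER_CUBIC); B=cv2.resize(im[105:205,225:325],(400,400),interpolation=cv2.INTER_CUBIC)
A=np.clip(A.astype(float)*1.2,0,255).astype(np.uint8)
cv2.imwrite('pics/w9b.png',np.hstack([A,B]))
E
```

```text
(no output)
```

View pics/w9b.png

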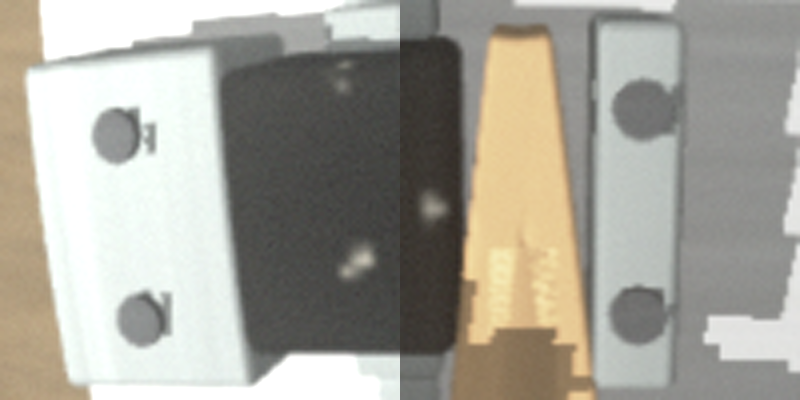

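The block's left edge meets the thick stop with no strip between them (220–255, 70–350). The wedge touches the block at (460,300) and the thin stop's near corner at (590,370). I'll check that the push holds, then hand in.

```bash
python3 -m crank '[[[0.004,0.0007,0.0005],[0,-0.008,0],1],[[0.004,0.0007,0.0005],[0,-0.008,0],1]]' 110 > /dev/null; python3 st.py -1.413; python3 - <<'E'
from h import *
for i in range(3): viewer.camera('top')
s=status.state(); print(s['time_s'],s['contact_force'].round(1),s['tool_pos'].round(1),s['finger_gap'])
if s['contact_force'][0]<-10: print(r.job_done())
E
```

```text
11.68 pos [ 507.8 -150.7   19.9] yaw -1.414 fix rotvec [0.004 0.003 0.001] F [-16.3  -3.4  12.3] gap 21.3 q6 0.98
11.8333 [-16.6  -3.4  12.7] [ 507.9 -150.7   19.9] 21.575606844395125
the job is handed in; nothing more can be done
None
```

The job is done and handed in at 11.8 s, with the gripper still holding the wedge by its grip and pushing it in.

- **Keeper:** I swung the bar shut by its peg until it met its stop, at about 25 N. A picture then showed the peg at jig (-26, 0), which is the closed position.
- **Wedge:** I gripped the wooden wedge by its grip. I then slid it toe first from the near side into the gap between the block and the thin stop.
- **Seating:** The wedge stopped advancing under about 15–19 N. The last close picture showed no gap between the block and the thick stop. At hand-in the tool stood still, pushing with about 16.6 N, with the grip force set to 110 N.
- **Other objects:** I never went near the film can, pliers, lid or pot, though I took no final picture to confirm they had not moved.

**Checks that did not fully agree:**
- The pixel measurements put the thin-stop gap at 15 to 16 mm; seated should be 16 mm.
- They put the toe about 19–20 mm past the thin stop's middle, at or just over the 15–19 mm seated range. Both are within the 1–2 mm measuring error.
- One direct estimate of the block's position left up to 1.8 mm still to go. Comparing the gap before and after the push left at most 0.4 mm, so I relied on the stall and the close picture.
- The tool also pressed the wedge down on the plate with about 12 N at the end.

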